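# Seat the mounting block in the corner of the raised platform and hold it

### The job

Pick up the aluminium mounting block with the upright tongue and set it on the raised four-post platform, its long side along the longer fence, then press it snugly into the corner so that it stands flat and square and touches both fences at once. Finish while still holding it pressed firmly against both fences: do not let go. Leave the other loose parts on the table where they are.

Things in the scene. Friction and masses are not known exactly. Their poses are not given: they have to be found in the camera images.
- block: Loose machined aluminium mounting block shaped like an upside-down T, about 0.24 kg (may vary by a third). Foot 60 (x) x 45 (y) x 25 high; on its middle an upright tongue 12 thick (x) x 40 (y), from 25 up to 70 above the underside, meant for gripping across its thickness. Two dark screw holes in the top of the foot. Origin: centre of the underside. x along the foot's long side, y along the tongue's width, z up. The block is the same when turned half round.
- platform: Fixed raised platform: black-anodised plate 150 x 150 x 12 on four steel posts, its top 90 above the table. Does not move when pushed. Plate, fences and block have smooth ground faces (friction about 0.3 on one another). Two low bare-aluminium fences 20 high stand on the plate along its +x and +y edges and form the corner. Origin: centre of the platform at table height. x runs along the longer fence towards the corner, y along the shorter fence towards the corner, z up.
- long_fence: Longer fence, a fixed aluminium bar on the platform, 116 long (along the platform's x) x 18 thick x 20 high. Origin: centre of its underside, on the plate's top. Its axes are the platform's. Its working face, 9 from the origin on the -y side, lies 55 from the platform's centre and looks to the platform's -y.
- short_fence: Shorter fence, a fixed aluminium bar on the platform, 70 long (along the platform's y) x 18 thick x 20 high. Origin: centre of its underside, on the plate's top. Its axes are the platform's. Its working face, 9 from the origin on the -x side, lies 55 from the platform's centre and looks to the platform's -x.
- corner (a point): Point on the plate's top where the working faces of the two fences would meet (platform x 55, y 55, z 90). Axes as the platform's. The bars stop short of meeting, leaving a small gap for chips. The fully seated block has its origin 30 back along x and 22.5 back along y from this point.
- plain_block: Loose bystander: plain aluminium block 60 x 45 x 30 high without a tongue. Origin: centre of the underside.
- lens_tube: Loose bystander: short dark steel tube, 42 outside, 32 inside diameter, 35 high, standing. Origin: centre of the underside.
- post_holder: Loose bystander: aluminium post holder, round base of 44 diameter, post 25 diameter, 50 high, with a thumbscrew on its side. Origin: centre of the underside.
- driver: Loose bystander: screwdriver 170 long, lying. Origin: centre of its underside, x along its length.
- goggles: Loose bystander: dark red laser goggles, 140 wide, temples 120 long. Origin: on the table under the middle of the lenses.
- pedestal: Loose bystander: short steel pedestal post, 25 diameter, 56 high. Origin: centre of the underside.
Mind the look-alikes: they are no part of the job. What is shaped like the block but turquoise or yellow is not meant.

How it is judged:
On the way:
1. the block stands on the raised platform (z of block in the frame of platform between 0.0865 and 0.0935 m and contact force between block and platform above 0.3 N and x of block in the frame of platform between -0.075 and 0.06 m and y of block in the frame of platform between -0.075 and 0.06 m), for 0.2 s.
At the end, for the whole second after the job is handed in: Block flat on the plate (within 3.5 mm, tilt under 0.05 rad), long side along the longer fence (0.05 rad), seated in the corner within 3.5 mm, over 1 N on each fence, fingers still bearing on it with over 1 N, at rest; other loose parts within 30 mm of their starts (z of block in the frame of platform between 0.0865 and 0.0935 m and contact force between block and long_fence above 1 N and contact force between block and short_fence above 1 N and contact force between block and the fingers above 1 N and x of block in the frame of platform between 0.0215 and 0.0285 m and y of block in the frame of platform between 0.029 and 0.036 m and angle between the x axis of block and the x axis of platform, either way round below 0.05 rad and angle between block's own z axis and vertical below 0.05 rad and linear speed of block below 0.02 m/s and distance of each of plain_block, lens_tube, post_holder, driver, goggles, pedestal from where it was at the start of the episode below 0.03 m); the arm keeps its last pose, push and grip.
It fails at once if another loose part was moved by more than 30 mm (distance of any of plain_block, lens_tube, post_holder, driver, goggles, pedestal from where it was at the start of the episode above 0.03 m).
It also fails if it takes over 48 s, if anything falls off the work surface, if the arm or the gripper's body presses on something with over 40 N, if the wrist force passes 120 N, or if a joint passes its speed limit or range.

### The arm

A 7-joint arm with a two-finger parallel gripper is mounted at the origin on the work surface. World frame = base frame: x ahead of the robot, y to its left, z up, the work surface at z = 0. Lengths are in m, angles in rad, forces in N, time in s.
With the tool pointing down it reaches from about 0.4 to 0.85 m from the base axis. Payload 10.4 kg.
Tool frame: the origin (TCP) lies at the very end of the fingers, on their centre line; the grasp point (between the pads) lies arm.pinch_z behind it (arm.pinch_z is the distance from the TCP to the grasp point, in m); z points along the fingers, y is the line along which they close (so a half turn about z gives the same grasp; the last joint's range is limited). The gripper opens to 87 mm and grips with 3 to 60 N. Pads are 19 mm wide; open, the fingers measure 117 mm over their backs; the gripper's body (75 mm by 190 mm) begins 51 mm behind the grasp point.
Start: joints at [-0.023, 0.332, -0.065, 1.46, 0.022, 1.35, -0.088], TCP at [0.625, 0, 0.223] pointing down, gripper open.
Joint ranges: [-2.6, 2.6], [-0.5, 2.12], [-1.47, 1.34], [0.16, 2.42], [-1.27, 4.41], [0.06, 2.06], [-2.6, 2.6]. Speed limits (rad/s): [2.22, 2.22, 2.79, 2.79, 3.14, 3.14, 3.14].

### API

Orientations are given as a unit quaternion [x, y, z, w].
In Python, from bench import arm gives the robot as it stands. The module is installed in compiled form; this text tells all that it offers.
- The arm moves only by the tool step_arm, never from a script. Its argument "deltas" is a list of rows, each a list of 7 numbers: the shift along the tool's x, y, z normalised to -1 to 1, where 1 is 200 mm, then the turn, a rotation vector about the tool's x, y, z normalised to -1 to 1, where 1 is 45 degrees, then the opening, from -1 (shut) to 1 (fully open). A call has exactly 5 rows; each row shifts and turns the commanded pose from where the row before left it, along the tool's axes as they then stand; what a row does not reach is not made up. A row lasts 1/10 s, in which the tool goes at most 50 mm and 8.59 degrees, less where a joint would pass 70% of its speed; a pose out of reach is approached as far as the arm can. A call with a number of a shift or a turn outside -1 to 1 is refused whole. A call with a gripper value outside its range is refused whole. The fingers move at their own pace and stop on an object; "squeeze" is the grip in N (left out, the last holds). Time passes only in rows, so rows that do not move let the fingers close, or fill a call up. It gives the time, the measured TCP pose, the force, the opening and the grip force at its end, in the units of the state.
- arm.get_obs(): the state, without advancing time (a new reading comes with each control period).
- arm.snapshot(name): name is "scene" or "side" or "wrist"; returns the picture (400x640x3 uint8, red, green, blue); there is no depth.
- arm.camera_params(name): a dict with "mtx" (3x3 intrinsics, pixels), "dist" ([k1, k2, p1, p2, k3] as OpenCV has them; the pictures are not rectified), "rvec" (rotation vector, rad) and "tvec" (3), from world to camera coordinates, as OpenCV has them; the wrist camera has in their place "hand_eye" (4x4, takes a point from camera to tool coordinates, whose origin is the TCP and whose axes are the flange's). Camera axes: x right, y down, z forward; pixel columns grow to the right and rows downward; lengths in m; the calibration is good to about 2 mm. A picture is of the moment at which its call begins: read the wrist's pose just before it. camera_params takes no time and is no camera call.
- arm.close_job(): hands the job in; it is judged then, once.
The state is a dict: "clock": time; "qpos": joint angles; "dq": joint speeds; "joint_efforts": joint torques, N m; "ee_pos": TCP position; "tcp_rot": TCP orientation; "contact_force": force on the tool from outside, world axes, zero at the start; "torque": the same for the moment, N m; "gripper_width": finger opening in m; "grasp_force": force on a finger pad.
Only numpy, scipy, OpenCV 4.12 (cv2) and the standard library are available. Lean on these libraries where they do the work, as an engineer would, in place of code of your own. Each camera call takes 0.05 s, during which the arm holds its last target. There are 200 camera calls.

## Working session

There is one attempt and no reset: what is moved stays moved. The work goes in short steps, Python scripts to look and compute and a tool call to move; the robot and the scene stay as the last step left them, time stands still between calls to the robot, and variables do not carry over. Pictures are saved under pics/ and viewed, at most 10 in all, crops included, and the job is handed in when it is done.

Besides the shell and the picture viewer there is one more tool, called as name([rows], argument=value, ...), one row to a line, values as JSON. step_arm: Moves the arm, as the interface text tells. Scaled input: -1 to 1 covers 200 mm each way for a shift and 45 degrees each way for a turn. Its arguments: {"type":"object","properties":{"deltas":{"type":"array","items":{"type":"array","items":{"type":"number","minimum":-1,"maximum":1}}},"squeeze":{"type":"number"}},"required":["deltas"]}

```bash
mkdir -p pics; cat > h.py <<'E'
import numpy as np, cv2
from scipy.spatial.transform import Rotation as R
from bench import arm
def save(n,img): cv2.imwrite('pics/'+n+'.png',img[:,:,::-1])
def cam(name,obs=None):
    p=arm.camera_params(name); K=np.array(p['mtx'],float); d=np.array(p['dist'],float)
    if 'hand_eye' in p:
        T=np.eye(4); T[:3,:3]=R.from_quat(obs['tcp_rot']).as_matrix(); T[:3,3]=obs['ee_pos']
        W=T@np.array(p['hand_eye']); Rc,c=W[:3,:3],W[:3,3]
    else:
        Rc=cv2.Rodrigues(np.array(p['rvec'],float))[0].T; c=-Rc@np.array(p['tvec'],float).ravel()
    return K,d,Rc,c
def ray(C,px):
    K,d,Rc,c=C
    u=cv2.undistortPoints(np.array(px,float).reshape(-1,1,2),K,d).reshape(-1,2)
    return c,(Rc@np.c_[u,np.ones(len(u))].T).T
def onz(C,px,z):
    c,v=ray(C,px); return c+v*((z-c[2])/v[:,2])[:,None]
def proj(C,P):
    K,d,Rc,c=C
    return cv2.projectPoints(np.array(P,float).reshape(-1,1,3),cv2.Rodrigues(Rc.T)[0],-Rc.T@c,K,d)[0].reshape(-1,2)
E
python3 - <<'E'
from h import *
o=arm.get_obs(); print(o, arm.pinch_z)
for n in ['scene','side','wrist']:
    i=arm.snapshot(n); np.save(n+'0.npy',i); save(n+'0',i)
    C=cam(n,o); print(n,C[3],C[2][:,2])
E
```

```text
{'clock': 0.0, 'qpos': array([-0.02259266,  0.33287827, -0.06471667,  1.46094832,  0.02158498,
        1.34987526, -0.08845361]), 'dq': array([-0.00044779, -0.00081508,  0.00010088, -0.00022598,  0.0004101 ,
       -0.00042129,  0.0011986 ]), 'joint_efforts': array([-1.20520472e-04, -6.23245955e+01,  2.44190963e-02, -3.89891267e+01,
       -6.13984605e-02,  3.97891912e-02,  1.87085252e-04]), 'ee_pos': array([6.24615960e-01, 5.07118633e-06, 2.21746631e-01]), 'tcp_rot': array([ 7.07080923e-01,  7.07132285e-01, -5.15624389e-04, -4.83964804e-04]), 'contact_force': array([ 0.67803512, -0.80563796, -0.67245568]), 'torque': array([ 0.02834897, -0.03655125, -0.04872343]), 'grasp_force': 0.0, 'gripper_width': 0.0870081114688961} 0.0187
scene [1.25566314 0.68847715 0.7614341 ] [-0.59166817 -0.57509723 -0.56497075]
side [0.44229936 0.71185185 0.91120047] [ 0.10709715 -0.63376085 -0.76607923]
wrist [0.62472852 0.08238305 0.38390765] [-8.96744344e-04 -3.00241884e-01 -9.53862677e-01]
```

View pics/scene0.png

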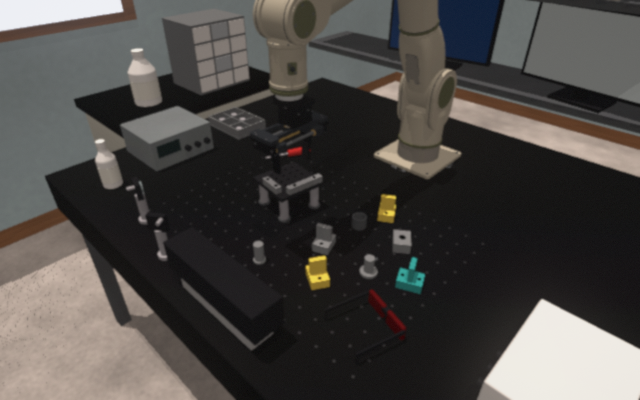

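View pics/wrist0.png

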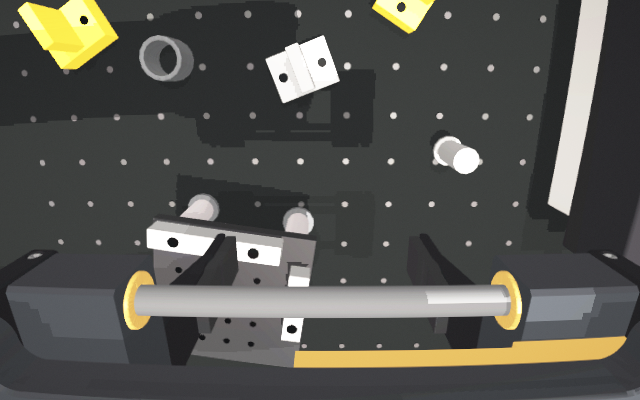

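View pics/side0.png

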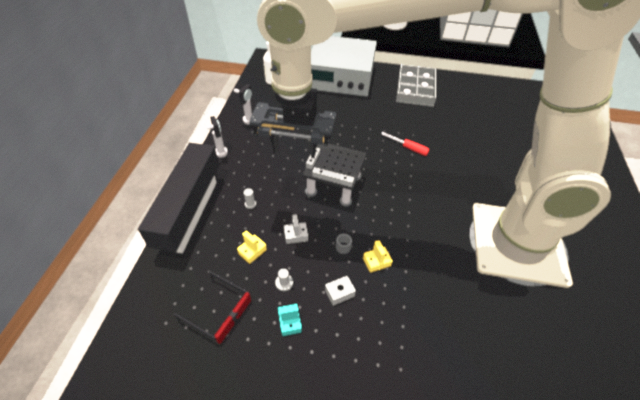

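```bash
python3 - <<'E'
from h import *
o=arm.get_obs();W=cam('wrist',o)
i=np.load('wrist0.npy')
print('fence',onz(W,[(147,230),(283,250),(300,265),(318,238)],.11).round(4))
print('block',onz(W,[(303,68)],.06).round(4))
g=i.min(2)
n,l,s,c=cv2.connectedComponentsWithStats((g>150).astype(np.uint8))
for k in range(1,n):
    if s[k][4]>150: print(s[k],c[k].round(0),cv2.boxPoints(cv2.minAreaRect(np.argwhere(l==k)[:,::-1].astype(np.float32))).round(0).tolist())
save('wcrop',cv2.resize(i[20:120,230:370],None,fx=5,fy=5,interpolation=cv2.INTER_CUBIC))
E
```

```text
fence [[ 0.4752 -0.0366  0.11  ]
 [ 0.5912 -0.0545  0.11  ]
 [ 0.6055 -0.0689  0.11  ]
 [ 0.6212 -0.0432  0.11  ]]
block [[0.608  0.0948 0.06  ]]
[ 60   0  37  27 570] [77. 13.] [[59.0, 7.0], [78.0, -6.0], [97.0, 22.0], [78.0, 35.0]]
[376   0  56  30 814] [406.  10.] [[375.0, 3.0], [392.0, -23.0], [431.0, 3.0], [414.0, 29.0]]
[ 548    0   60  215 5290] [578. 103.] [[546.0, 211.0], [582.0, -4.0], [609.0, 0.0], [573.0, 215.0]]
[ 18   3  26  27 332] [30. 18.] [[17.0, 9.0], [27.0, 3.0], [44.0, 28.0], [34.0, 35.0]]
[140  35  41  45 459] [160.  57.] [[140.0, 35.0], [180.0, 35.0], [180.0, 79.0], [140.0, 79.0]]
[ 266   35   74   68 2950] [302.  69.] [[263.0, 55.0], [322.0, 32.0], [341.0, 80.0], [282.0, 103.0]]
[ 433  136   50   38 1202] [456. 155.] [[429.0, 162.0], [439.0, 132.0], [486.0, 148.0], [476.0, 178.0]]
[180 195  34  25 573] [199. 208.] [[180.0, 216.0], [183.0, 192.0], [215.0, 196.0], [212.0, 220.0]]
[285 211  29  23 503] [300. 223.] [[285.0, 211.0], [313.0, 211.0], [313.0, 233.0], [285.0, 233.0]]
[ 147  221  137   46 3009] [213. 242.] [[144.0, 248.0], [148.0, 219.0], [284.0, 238.0], [280.0, 267.0]]
[288 266  22  21 411] [299. 277.] [[288.0, 266.0], [309.0, 266.0], [309.0, 286.0], [288.0, 286.0]]
[  134   289   377    54 10286] [321. 304.] [[134.0, 290.0], [510.0, 289.0], [510.0, 341.0], [134.0, 342.0]]
```

View pics/wcrop.png

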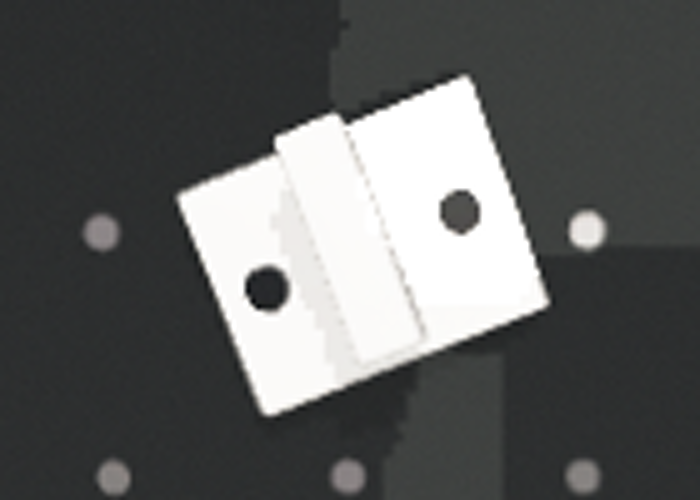

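The wrist view shows the bare-aluminium block at about (303,69), with its tongue running from (291,45) to (308,90). The white L of fences has its long bar at y≈242 px, with the corner near (295,255). The side view agrees: block at (295,232), platform at (335,170). I'll move to −y for a clear look at the fences.

step_arm([
  [-0.2, 0, 0, 0, 0, 0, 1],
  [-0.2, 0, 0, 0, 0, 0, 1],
  [-0.2, 0, 0, 0, 0, 0, 1],
  [-0.2, 0, 0, 0, 0, 0, 1],
  [0, 0, 0, 0, 0, 0, 1],
])

```text
clock: 0.65
ee_pos: [0.6235, -0.1678, 0.2221]
tcp_rot: [0.71, 0.704, -0.002, 0.001]
contact_force: [-0.5, -0.3, -0.3]
gripper_width: 0.0867
grasp_force: 0.0
```

```bash
python3 - <<'E'
from h import *
q=arm.get_obs()
print(q['ee_pos'],q['dq'].round(3))
i=arm.snapshot('wrist'); np.save('wrist1.npy',i); save('wrist1',i)
# block from first picture
import pickle
o=dict(ee_pos=np.array([.624616,0,.2217466]),tcp_rot=np.array([ 7.07080923e-01,  7.07132285e-01, -5.15624389e-04, -4.83964804e-04]))
W=cam('wrist',o)
f=lambda a: np.array(a)/5+np.array([230,20])-0.4
F=onz(W,f([(178,195),(467,75),(550,303),(267,417)]),.025);H=onz(W,f([(266,288),(460,211)]),.025);T=onz(W,f([(275,138),(335,113),(425,335),(362,362)]),.07)
for A in (F,H,T):
    print(A.mean(0).round(4),np.linalg.norm(np.roll(A,-1,0)-A,axis=1).round(4),np.degrees(np.arctan2(*(A[1]-A[0])[[1,0]])).round(1))
d=(F[1]+F[2]-F[0]-F[3]);print('foot ang',np.degrees(np.arctan2(d[1],d[0])))
pickle.dump(q,open('q1.pkl','wb'))
E
```

```text
[ 0.6234566  -0.16778827  0.22206343] [-0.052 -0.014 -0.07   0.017 -0.022 -0.001 -0.063]
[0.6055 0.0948 0.025 ] [0.0594 0.0446 0.0597 0.0447] 21.2
[0.6051 0.0948 0.025 ] [0.0402 0.0402] 20.7
[0.6054 0.095  0.07  ] [0.0108 0.0387 0.0117 0.0389] 21.2
foot ang 21.237075079039872
```

View pics/wrist1.png

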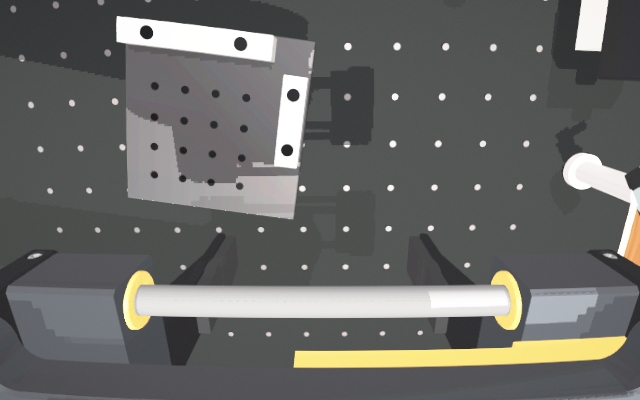

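The platform is fully in view. The long fence runs from (117,28) to (274,48) and the short one from (295,75) to (286,167), so the corner is near (288,62). Next I'll measure the fence edges.

```bash
python3 - <<'E'
from h import *
import pickle
q=pickle.load(open('q1.pkl','rb'));i=np.load('wrist1.npy');W=cam('wrist',q)
m=(i.min(2)>205).astype(np.uint8); m[:, 330:]=0; m[220:]=0
m=cv2.morphologyEx(m,cv2.MORPH_CLOSE,np.ones((15,15)))
m=cv2.morphologyEx(m,cv2.MORPH_OPEN,np.ones((7,7)))
n,l,s,c=cv2.connectedComponentsWithStats(m)
for k in range(1,n):
    if s[k][4]<600: continue
    cs=max(cv2.findContours((l==k).astype(np.uint8),0,cv2.CHAIN_APPROX_NONE)[0],key=len)
    b=cv2.approxPolyDP(cs,6,True)[:,0]
    P=onz(W,b,.11); print(s[k],b.tolist()); print(P.round(4)[:,:2].tolist())
    r=cv2.minAreaRect((onz(W,cs[:,0].astype(float),.11)[:,:2]*1000).astype(np.float32)); print(r)
# plate corners at z=.09
print(onz(W,[(128,197),(293,219),(315,41)],.09).round(4))
E
```

```text
[ 116   17  159   44 4135] [[117, 17], [117, 41], [274, 57], [272, 35]]
[[0.4752, -0.0361], [0.4728, -0.0526], [0.5891, -0.0672], [0.5883, -0.052]]
((531.6243896484375, -52.68498992919922), (18.243959426879883, 117.92425537109375), 81.58245086669922)
[ 275   75   33   93 2228] [[284, 75], [275, 166], [296, 167], [307, 76]]
[[0.5959, -0.0799], [0.5862, -0.1488], [0.6028, -0.1498], [0.6129, -0.0808]]
((599.245361328125, -114.8045425415039), (70.97916412353516, 18.978105545043945), 82.2686538696289)
[[ 0.45   -0.1803  0.09  ]
 [ 0.5971 -0.202   0.09  ]
 [ 0.6188 -0.0545  0.09  ]]
```

The fence sizes check out (118×18 and 71×19 mm). Platform yaw is about −8.3° and the corner is about (0.596, −0.071). The seated block should sit at (0.5635, −0.0892). The block is at (0.6054, 0.0949), yaw 21.2°. I'll go to the block.

step_arm([
  [0.24, -0.018, 0, 0, 0, 0, 0.2],
  [0.24, -0.018, 0, 0, 0, 0, 0.2],
  [0.24, -0.018, 0, 0, 0, 0, 0.2],
  [0.24, -0.018, 0, 0, 0, 0, 0.2],
  [0.24, -0.018, 0, 0, 0, 0, 0.2],
])

```text
clock: 1.2
ee_pos: [0.6061, 0.0835, 0.2226]
tcp_rot: [0.706, 0.708, 0.0, -0.0]
contact_force: [1.1, -0.1, 1.3]
gripper_width: 0.0564
grasp_force: 0.0
```

step_arm([
  [0, 0, 0, 0, 0, -0.157, 0.2],
  [0, 0, 0, 0, 0, -0.157, 0.2],
  [0, 0, 0, 0, 0, -0.157, 0.2],
  [0, 0, 0, 0, 0, 0, 0.2],
  [0, 0, 0, 0, 0, 0, 0.2],
])

```text
clock: 1.7
ee_pos: [0.6067, 0.0808, 0.2224]
tcp_rot: [0.566, 0.824, 0.0, -0.0]
contact_force: [0.4, -0.4, -0.0]
gripper_width: 0.0523
grasp_force: 0.0
```

```bash
cat >> h.py <<'E'
def delta(p,yaw):
    """tool deltas (units of moves): shift x,y,z and turn to vertical tool with tool-y at yaw deg"""
    o=arm.get_obs(); Rt=R.from_quat(o['tcp_rot'])
    a=np.radians(yaw); y=np.array([np.cos(a),np.sin(a),0]); z=np.array([0,0,-1.]); G=R.from_matrix(np.c_[np.cross(y,z),y,z])
    d=Rt.inv().apply(np.array(p)-o['ee_pos'])
    print('ee',o['ee_pos'].round(4),'t',round(o['clock'],2),'F',o['contact_force'].round(1),'w',round(o['gripper_width'],4),'grip',round(o['grasp_force'],1))
    t=Rt.as_matrix()
    print('yaw',np.degrees(np.arctan2(t[1,1],t[0,1])).round(2),'shift',(d/.2).round(3),'turn',((Rt.inv()*G).as_rotvec()/np.pi*4).round(3))
E
python3 -c "
from h import *
delta([.6054,.0949,.03],21.2)"
```

```text
ee [0.6067 0.0808 0.2224] t 1.7 F [ 0.4 -0.4 -0. ] w 0.0523 grip 0.0
yaw 21.04 shift [0.068 0.019 0.962] turn [-0.    -0.    -0.003]
```

step_arm([
  [0.068, 0.019, 0.16, 0, 0, 0, 0.2],
  [0, 0, 0.2, 0, 0, 0, 0.2],
  [0, 0, 0.2, 0, 0, 0, 0.2],
  [0, 0, 0.1, 0, 0, 0, 0.2],
  [0, 0, 0, 0, 0, 0, 0.2],
])

```text
clock: 2.2
ee_pos: [0.6034, 0.094, 0.0872]
tcp_rot: [0.566, 0.824, -0.002, -0.002]
contact_force: [-1.5, -0.5, 0.5]
gripper_width: 0.0523
grasp_force: 0.0
```

```bash
python3 -c "
from h import *
delta([.6054,.0949,.03],21.2)
i=arm.snapshot('wrist');save('wrist2',i)"
```

```text
ee [0.6034 0.094  0.0872] t 2.2 F [-1.5 -0.5  0.5] w 0.0523 grip 0.0
yaw 21.06 shift [0.    0.013 0.286] turn [-0.007 -0.002 -0.003]
```

View pics/wrist2.png

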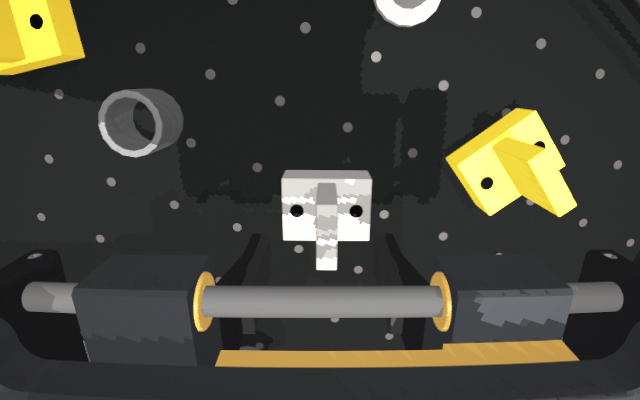

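The block is squared and centred between the fingers, with the tongue at about (327,225) and the fingers at 250 and 395. I'll descend and grip.

step_arm([
  [0, 0.01, 0.1, 0, 0, 0, 0.2],
  [0, 0, 0.1, 0, 0, 0, 0.2],
  [0, 0, 0.08, 0, 0, 0, 0.2],
  [0, 0, 0, 0, 0, 0, 0.2],
  [0, 0, 0, 0, 0, 0, 0.2],
])

```text
clock: 2.75
ee_pos: [0.6081, 0.095, 0.0356]
tcp_rot: [0.565, 0.825, 0.0, 0.0]
contact_force: [0.2, 1.5, 0.4]
gripper_width: 0.0523
grasp_force: 0.0
```

step_arm([
  [0, 0, 0, 0, 0, 0, -1],
  [0, 0, 0, 0, 0, 0, -1],
  [0, 0, 0, 0, 0, 0, -1],
  [0, 0, 0, 0, 0, 0, -1],
  [0, 0, 0, 0, 0, 0, -1],
], squeeze=30)

```text
clock: 3.25
ee_pos: [0.6076, 0.0948, 0.0347]
tcp_rot: [0.565, 0.825, 0.0, 0.0]
contact_force: [-0.1, 0.5, 0.6]
gripper_width: 0.02
grasp_force: 0.0
```

```bash
python3 -c "
from h import *
delta([.5535,-.1,.2],-8.3)"
```

```text
ee [0.6076 0.0948 0.0347] t 3.25 F [-0.1  0.5  0.6] w 0.02 grip 0.0
yaw 21.19 shift [-0.81  -0.604 -0.826] turn [ 0.    -0.     0.655]
```

step_arm([
  [0, 0, 0, 0, 0, 0, -1],
  [0, 0, 0, 0, 0, 0, -1],
  [0, 0, 0, 0, 0, 0, -1],
  [0, 0, 0, 0, 0, 0, -1],
  [0, 0, 0, 0, 0, 0, -1],
])

```text
clock: 3.75
ee_pos: [0.6074, 0.0947, 0.0346]
tcp_rot: [0.565, 0.825, -0.0, -0.0]
contact_force: [-1.6, 0.2, 0.6]
gripper_width: 0.0116
grasp_force: 30.0
```

step_arm([
  [0, 0, -0.15, 0, 0, 0, -1],
  [0, 0, -0.2, 0, 0, 0, -1],
  [0, 0, -0.2, 0, 0, 0, -1],
  [0, 0, -0.2, 0, 0, 0, -1],
  [0, 0, 0, 0, 0, 0, -1],
])

```text
clock: 4.25
ee_pos: [0.6103, 0.0955, 0.1907]
tcp_rot: [0.565, 0.825, 0.003, 0.003]
contact_force: [0.7, 0.1, -1.6]
gripper_width: 0.012
grasp_force: 30.0
```

```bash
python3 -c "
from h import *
delta([.5535,-.1,.18],-8.3)"
```

```text
ee [0.6103 0.0955 0.1907] t 4.25 F [ 0.7  0.1 -1.6] w 0.012 grip 30.0
yaw 21.19 shift [-0.809 -0.619  0.049] turn [ 0.012 -0.001  0.655]
```

step_arm([
  [0, 0, -0.05, 0, 0, 0.164, -1],
  [0, 0, 0, 0, 0, 0.164, -1],
  [0, 0, 0, 0, 0, 0.164, -1],
  [0, 0, 0, 0, 0, 0.163, -1],
  [0, 0, 0, 0, 0, 0, -1],
])

```text
clock: 4.75
ee_pos: [0.6072, 0.0948, 0.1936]
tcp_rot: [0.757, 0.653, -0.001, -0.0]
contact_force: [0.2, -0.5, -2.5]
gripper_width: 0.0115
grasp_force: 30.0
```

```bash
python3 -c "
from h import *
delta([.5505,-.1,.17],-8.3)"
```

```text
ee [0.6072 0.0948 0.1936] t 4.75 F [ 0.2 -0.5 -2.5] w 0.0115 grip 30.0
yaw -8.39 shift [-1.005 -0.138  0.118] turn [-0.001  0.001 -0.002]
```

step_arm([
  [-0.2, -0.028, 0, 0, 0, 0, -1],
  [-0.2, -0.028, 0, 0, 0, 0, -1],
  [-0.2, -0.028, 0, 0, 0, 0, -1],
  [-0.2, -0.027, 0, 0, 0, 0, -1],
  [-0.2, -0.027, 0, 0, 0, 0, -1],
])

```text
clock: 5.25
ee_pos: [0.5506, -0.1006, 0.1941]
tcp_rot: [0.755, 0.656, -0.0, -0.0]
contact_force: [0.2, 0.4, -3.3]
gripper_width: 0.0118
grasp_force: 30.0
```

step_arm([
  [0, 0, 0, 0, 0, 0, -1],
  [0, 0, 0.1, 0, 0, 0, -1],
  [0, 0, 0.1, 0, 0, 0, -1],
  [0, 0, 0, 0, 0, 0, -1],
  [0, 0, 0, 0, 0, 0, -1],
])

```text
clock: 5.75
ee_pos: [0.5513, -0.099, 0.1545]
tcp_rot: [0.756, 0.655, -0.0, -0.0]
contact_force: [0.5, -0.0, -1.7]
gripper_width: 0.0117
grasp_force: 30.0
```

```bash
python3 -c "
from h import *
delta([.5505,-.1,.125],-8.3)
i=arm.snapshot('wrist');save('wrist3',i)"
```

```text
ee [ 0.5513 -0.099   0.1545] t 5.75 F [ 0.5 -0.  -1.7] w 0.0117 grip 30.0
yaw -8.15 shift [-0.006 -0.003  0.148] turn [-0.001  0.     0.003]
```

View pics/wrist3.png

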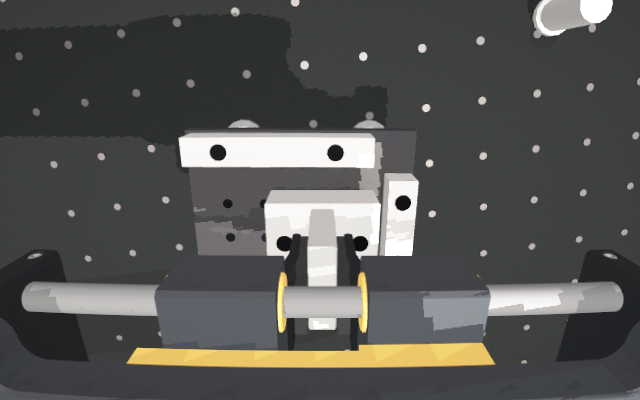

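The block is held square, with its foot at (265–380, 204) and both fences clear of it. I'll check the gaps from this picture.

```bash
python3 - <<'E'
from h import *
o=arm.get_obs();W=cam('wrist',o)
a=np.radians(-8.3);ex=np.array([np.cos(a),np.sin(a)]);ey=np.array([-ex[1],ex[0]])
def pf(px,z):
    P=onz(W,px,z)[:,:2]; print(np.c_[P@ex-.6005,P@ey-.0156].round(4).tolist())
zt=o['ee_pos'][2]-.0346+.025
pf([(265,204),(379,204)],zt)
pf([(386,181),(383,255),(180,167),(373,167)],.11)
E
```

```text
[[-0.0695, -0.0113], [-0.0109, -0.0111]]
[[-0.0013, -0.0087], [-0.0003, -0.0587], [-0.1263, -0.0002], [-0.0096, -0.0]]
```

Both gaps are about 11 mm, as planned. I'll lower gently onto the plate.

step_arm([
  [0, 0, 0.07, 0, 0, 0, -1],
  [0, 0, 0.05, 0, 0, 0, -1],
  [0, 0, 0.02, 0, 0, 0, -1],
  [0, 0, 0.005, 0, 0, 0, -1],
  [0, 0, 0, 0, 0, 0, -1],
])

```text
clock: 6.3
ee_pos: [0.5514, -0.0992, 0.1255]
tcp_rot: [0.756, 0.654, 0.0, -0.0]
contact_force: [0.0, -0.3, -1.4]
gripper_width: 0.0119
grasp_force: 30.0
```

step_arm([
  [0, 0, 0.004, 0, 0, 0, -1],
  [0, 0, 0.004, 0, 0, 0, -1],
  [0, 0, 0, 0, 0, 0, -1],
  [0, 0, 0, 0, 0, 0, -1],
  [0, 0, 0, 0, 0, 0, -1],
])

```text
clock: 6.8
ee_pos: [0.5518, -0.0992, 0.1245]
tcp_rot: [0.756, 0.654, 0.0, 0.0]
contact_force: [-0.6, -0.1, 4.6]
gripper_width: 0.0117
grasp_force: 30.0
```

Contact is made, with about 6 N on the plate. Now I'll slide towards the corner.

step_arm([
  [0.015, 0.015, 0, 0, 0, 0, -1],
  [0.015, 0.015, 0, 0, 0, 0, -1],
  [0.01, 0.01, 0, 0, 0, 0, -1],
  [0, 0, 0, 0, 0, 0, -1],
  [0, 0, 0, 0, 0, 0, -1],
], squeeze=45)

```text
clock: 7.3
ee_pos: [0.5612, -0.0924, 0.1245]
tcp_rot: [0.756, 0.654, 0.001, 0.001]
contact_force: [0.8, -0.2, 4.9]
gripper_width: 0.0114
grasp_force: 45.0
```

step_arm([
  [0, 0.005, 0, 0, 0, 0, -1],
  [0, 0.005, 0, 0, 0, 0, -1],
  [0, 0.005, 0, 0, 0, 0, -1],
  [0, 0, 0, 0, 0, 0, -1],
  [0, 0, 0, 0, 0, 0, -1],
])

```text
clock: 7.8
ee_pos: [0.563, -0.0927, 0.1245]
tcp_rot: [0.756, 0.654, -0.0, -0.0]
contact_force: [-4.7, 1.1, 10.2]
gripper_width: 0.0114
grasp_force: 45.0
```

step_arm([
  [0.005, 0, -0.001, 0, 0, 0, -1],
  [0.005, 0, 0, 0, 0, 0, -1],
  [0.005, 0.002, 0, 0, 0, 0, -1],
  [0, 0, 0, 0, 0, 0, -1],
  [0, 0, 0, 0, 0, 0, -1],
])

```text
clock: 8.3
ee_pos: [0.5633, -0.0914, 0.1245]
tcp_rot: [0.757, 0.654, -0.001, -0.0]
contact_force: [-5.3, -3.7, 9.4]
gripper_width: 0.012
grasp_force: 45.0
```

step_arm([
  [0.004, 0.002, 0, 0, 0, 0, -1],
  [0.004, 0.002, 0, 0, 0, 0, -1],
  [0, 0, 0, 0, 0, 0, -1],
  [0, 0, 0, 0, 0, 0, -1],
  [0, 0, 0, 0, 0, 0, -1],
])

```text
clock: 8.8
ee_pos: [0.5634, -0.0908, 0.1246]
tcp_rot: [0.757, 0.653, -0.002, -0.0]
contact_force: [-12.1, -5.4, 14.1]
gripper_width: 0.0114
grasp_force: 45.0
```

```bash
python3 -c "
from h import *
delta([.5635,-.0892,.1245],-8.3)"
```

```text
ee [ 0.5634 -0.0908  0.1246] t 8.8 F [-12.1  -5.4  14.1] w 0.0114 grip 45.0
yaw -8.42 shift [ 0.008 -0.001  0.   ] turn [-0.004  0.003 -0.003]
```

Against the short fence there is 11 N. The y force may still be friction, so I'll ease z and x and push further in y.

step_arm([
  [0, -0.002, -0.003, 0, 0, 0, -1],
  [0.004, 0, 0, 0, 0, 0, -1],
  [0.004, 0, 0, 0, 0, 0, -1],
  [0, 0, 0, 0, 0, 0, -1],
  [0, 0, 0, 0, 0, 0, -1],
])

```text
clock: 9.3
ee_pos: [0.5635, -0.0898, 0.1246]
tcp_rot: [0.757, 0.653, -0.002, 0.0]
contact_force: [-7.3, -7.8, 7.7]
gripper_width: 0.0117
grasp_force: 45.0
```

step_arm([
  [0.004, 0, 0, 0, 0, 0, -1],
  [0.004, 0, 0, 0, 0, 0, -1],
  [0, 0, 0, 0, 0, 0, -1],
  [0, 0, 0, 0, 0, 0, -1],
  [0, 0, 0, 0, 0, 0, -1],
])

```text
clock: 9.8
ee_pos: [0.5635, -0.0897, 0.1247]
tcp_rot: [0.758, 0.653, -0.003, 0.001]
contact_force: [-7.4, -11.4, 7.5]
gripper_width: 0.0115
grasp_force: 45.0
```

```bash
python3 -c "
from h import *
delta([.5635,-.0892,.1245],-8.3)
i=arm.snapshot('wrist');save('wrist4',cv2.resize(i[100:300,150:450],None,fx=2.6,fy=2.6,interpolation=cv2.INTER_CUBIC))"
```

```text
ee [ 0.5635 -0.0897  0.1247] t 9.8 F [ -7.4 -11.4   7.5] w 0.0115 grip 45.0
yaw -8.5 shift [ 0.002 -0.001  0.001] turn [-0.003  0.006 -0.004]
```

View pics/wrist4.png

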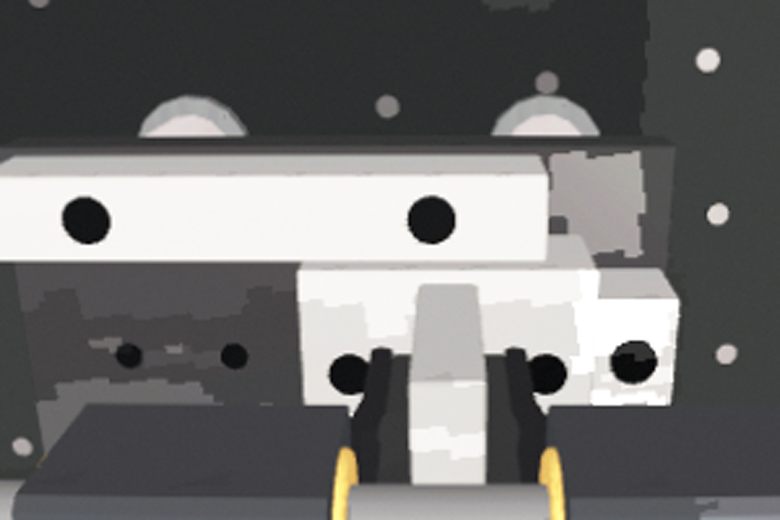

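The block is up against both fences: the long fence's edge meets the foot at (300–550,265) and the short one meets it at x≈595. The y motion has stopped while the force rises. A last small push in x and y will make the forces firm.

step_arm([
  [0.001, 0.003, 0, 0, 0, 0, -1],
  [0.002, 0.002, 0, 0, 0, 0, -1],
  [0, 0, 0, 0, 0, 0, -1],
  [0, 0, 0, 0, 0, 0, -1],
  [0, 0, 0, 0, 0, 0, -1],
])

```text
clock: 10.35
ee_pos: [0.5636, -0.0897, 0.1247]
tcp_rot: [0.758, 0.653, -0.004, 0.0]
contact_force: [-13.6, -12.7, 12.5]
gripper_width: 0.0116
grasp_force: 45.0
```

step_arm([
  [0, 0, 0, 0, 0, 0, -1],
  [0, 0, 0, 0, 0, 0, -1],
  [0, 0, 0, 0, 0, 0, -1],
  [0, 0, 0, 0, 0, 0, -1],
  [0, 0, 0, 0, 0, 0, -1],
])

```text
clock: 10.85
ee_pos: [0.5636, -0.0896, 0.1247]
tcp_rot: [0.758, 0.653, -0.004, 0.0]
contact_force: [-14.9, -12.0, 12.5]
gripper_width: 0.0114
grasp_force: 45.0
```

```bash
python3 - <<'E'
from h import *
delta([.5635,-.0892,.1245],-8.3)
o=arm.get_obs();W=cam('wrist',o);a=np.radians(-8.3);ex=np.array([np.cos(a),np.sin(a)]);ey=np.array([-ex[1],ex[0]])
print(o['torque'].round(2),o['tcp_rot'].round(4))
f=lambda p:np.array(p)/2.6+[150,100]-.3
for p,z in (([(299,270),(597,270)],.115),([(3,261),(546,263)],.11)):
    P=onz(W,f(p),z)[:,:2]; print(np.c_[P@ex-.6005,P@ey-.0156].round(4).tolist())
E
```

```text
ee [ 0.5636 -0.0896  0.1247] t 10.85 F [-14.9 -12.   12.5] w 0.0114 grip 45.0
yaw -8.52 shift [ 0.002 -0.001  0.001] turn [-0.006  0.007 -0.005]
[-2.84  3.01  0.07] [ 7.577e-01  6.526e-01 -3.500e-03  1.000e-04]
[[-0.0592, 0.0], [-0.0004, -0.0001]]
[[-0.1215, 0.0003], [-0.01, -0.0003]]
```

Seated to under 1 mm, with about 13 N and 14 N towards the fences. That is more than friction could account for, so both fences carry load. Handing in.

```bash
python3 -c "
from bench import arm
print(arm.close_job())"
```

```text
the job is handed in; nothing more can be done
None
```

The block is seated square in the corner on the platform, still gripped at 45 N and pressed against both fences at about 13–14 N each; I handed the job in at about 11 s, and no verdict was returned.

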